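# Hang the loaded vial carrier on the drying rail

### The arm

A 7-joint arm with a two-finger parallel gripper is mounted at the origin on the work surface. World frame = base frame: x ahead of the robot, y to its left, z up, the work surface at z = 0. Lengths are in m, angles in rad, forces in N, time in s.
With the tool pointing down it reaches from about 0.4 to 0.85 m from the base axis. Payload 6.9 kg.
Tool frame: the origin (TCP) lies on the centre line of the jaws, within the pads' length; the fingertips stand 17 mm ahead of it and the grasp point (between the pads) lies 2 mm behind it; z points along the fingers, y is the line along which they close (so a half turn about z gives the same grasp; the last joint's range is limited). The gripper opens to 85 mm and grips with 20 to 120 N. Pads are 22 mm wide; open, the fingers measure 114 mm over their backs; the gripper's body (76 mm by 85 mm) begins 54 mm behind the grasp point. The pads swing forward as they close: fully open they stand 13 mm farther back than shut.
Start: joints at [1.304, 0.507, -0.238, 1.5, 0.126, 1.149, -0.155], TCP at [0.227, -0.582, 0.248] pointing down, gripper open.
Joint ranges: [-3.08, 3.08], [-0.24, 2.05], [-1.43, 1.35], [0, 2.5], [-1.52, 4.66], [0.17, 1.96], [-2.89, 2.89]. Speed limits (rad/s): [2.39, 2.39, 3.14, 3.14, 3.14, 3.14, 3.14].

### API

Orientations are given as a 3x3 rotation matrix whose columns are the frame's x, y, z axes.
In Python, from cell import ctrl gives the robot as it stands. The module is installed in compiled form; this text tells all that it offers.
- The arm moves only by the tool drive_tool, never from a script. Its arguments are lists of equal length, an entry for each row: "delta_pos": the shift along the tool's x, y, z in units of 0.02 m (1.0 is 0.02 m), a list of three; "delta_rot": the turn, a rotation vector about the tool's x, y, z in units of 5 degrees (1.0 is 5 degrees), a list of three. A call has 1 to 12 rows; each row shifts and turns the commanded pose from where the row before left it, along the tool's axes as they then stand; what a row does not reach is not made up. A row lasts 1/12 s, in which the tool goes at most 41.7 mm and 7.16 degrees, less where a joint would pass 70% of its speed; a pose out of reach is approached as far as the arm can. A call with a number of a shift or a turn outside -1 to 1 is refused whole. A call with a gripper value outside its range is refused whole. "grip" is the gripper command: -1 is shut, 1 is fully open, values between are in proportion, set as the call begins (left out, the last holds). The fingers move at their own pace and stop on an object; "force" is the grip in N (left out, the last holds). Time passes only in rows, so rows that do not move let the fingers close. It gives the time, the measured TCP pose, the force, the opening and the grip force at its end, in the units of the state.
- ctrl.sense(): the state, without advancing time (a new reading comes with each control period).
- ctrl.camera(name): name is "scene" or "top" or "wrist"; returns a dict with "image" (384x512x3 uint8, blue, green, red), "mtx" (3x3 intrinsics, pixels), "rvec" (rotation vector, rad) and "tvec" (3), from world to camera coordinates, as OpenCV has them; the wrist camera has in their place "hand_eye" (4x4, takes a point from camera to tool coordinates, whose origin is the TCP and whose axes are the flange's). Camera axes: x right, y down, z forward; pixel columns grow to the right and rows downward; lengths in m; the calibration is good to about 2 mm. The wrist camera is an equidistant fisheye: a pixel r from the principal point sees the ray r / f radians off the axis. A picture is of the moment at which its call begins: read the wrist's pose just before it. There is no depth.
- ctrl.job_done(): hands the job in; it is judged then, once.
The state is a dict: "time_s": time; "joint_pos": joint angles; "joint_vel": joint speeds; "joint_efforts": joint torques, N m; "eef_pos": TCP position; "tool_rot": TCP orientation; "force": force on the tool from outside, world axes, zero at the start; "wrist_torque": the same for the moment, N m; "gripper_width": finger opening in m; "grip_force": force on a finger pad.
Only numpy, scipy, OpenCV 4.12 (cv2) and the standard library are available. Lean on these libraries where they do the work, as an engineer would, in place of code of your own. Each camera call takes 0.05 s, during which the arm holds its last target. There are 200 camera calls.

### The job

Take the carrier that holds two vials and hook it over the steel rail near the rail's right-hand end (right as the robot sees it). Then, keeping it hooked on the rail, slide it along to the left until its hook sits centred over the black band on the rail, and leave it hanging there freely. Leave the empty carrier where it stands.

Things in the scene. Friction and masses are not known exactly. Their poses are not given: they have to be found in the camera images.
- carrier_hook (a point): Loaded carrier (upright hanger with two capped vials fixed in its tray): inside top of its hook, 135 mm above its underside. z up, y along the tray (along the rail when hung), x to the hook's mouth, which faces away from the robot. Roof-shaped hook, 32 mm wide inside; lip on +x, tip 28 mm below this point; strap on -x. Vial caps 75 mm below: the rail enters from +x between lip and caps, then lower.
- carrier_tab (a point): Centre of the black grip tab on top of the loaded carrier, 30 mm above its hook point, same axes. Tab 12 mm thick (x), 30 mm wide (y), 43 mm of it free: grip from above across the thickness. The carrier is 187 mm tall, about 170 g, tray 50 mm (x) by 100 mm (y) by 18 mm high; the strap is 30 mm wide (y), 5 mm thick, 16 to 21 mm out. It stands left or right in front of the rail.
- rail_mid (a point): Steel rail, 12 mm thick, 440 mm long, level, its axis 190 mm above the table, fixed on a post at each end (24 mm square, tops 5 mm above the axis). The point: mid length, on the axis. y along the rail to its left end, x away from the robot, z up. Hook the carrier on about 120 mm right of this point (at y = -120 mm). When it hangs, the hook point is 8 mm above the axis.
- mark (a point): Black rubber band round the rail, 20 mm long and 16 mm across; the hook passes over it freely. The point is its centre, on the rail's axis; axes as the rail's. It lies 50 to 140 mm left of the rail's middle.
- spare_hook (a point): Inside top of the hook of the empty carrier: loose, same shape and size as the loaded one, same axes, but no vials in its tray. It stands in the other place, left or right, and stays there.
Mind the look-alikes: they are no part of the job. Leave any orange look-alike of the part that bears carrier_hook alone.

How it is judged:
By the outcome, as a careful person would: the job done as asked, in the order asked, and still so for the second after the job is handed in, with the robot touching nothing.
It also fails if it takes over 51 s, if anything falls off the work surface, if the arm or the gripper's body presses on something with over 40 N, if the wrist force passes 120 N, or if a joint passes its speed limit or range.

## Working session

There is one attempt and no reset: what is moved stays moved. The work goes in short steps, Python scripts to look and compute and a tool call to move; the robot and the scene stay as the last step left them, time stands still between calls to the robot, and variables do not carry over. Pictures are saved under pics/ and viewed, at most 12 in all, crops included, and the job is handed in when it is done.

Besides the shell and the picture viewer there is one more tool, called after "Request:" by a JSON object that holds its "name" and its "arguments". drive_tool: Moves the arm, as the interface text tells. Shifts and turns lie within -1 to 1; 1 stands for 0.02 m of shift or 5 degrees of turn. Its arguments: {"type":"object","properties":{"delta_pos":{"type":"array"},"delta_rot":{"type":"array"},"grip":{"type":"number"},"force":{"type":"number"}},"required":["delta_pos","delta_rot"]}

```bash
mkdir -p pics; cat > h.py <<'E'
import numpy as np, cv2, pickle
from cell import ctrl
E
python3 - <<'E'
from h import *
s=ctrl.sense(); print(s['eef_pos'],np.round(s['tool_rot'],3),s['time_s'],s['gripper_width'])
d={n:ctrl.camera(n) for n in('scene','top')}
pickle.dump(d,open('c0.pkl','wb'))
for n in d: cv2.imwrite(f'pics/{n}0.png',d[n]['image']); print(n,d[n]['mtx'].round(1).tolist(),(-cv2.Rodrigues(d[n]['rvec'])[0].T@np.ravel(d[n]['tvec'])).round(3))
E
```

```text
[ 0.22681389 -0.58189123  0.24743388] [[ 0.932  0.363 -0.001]
 [ 0.363 -0.932  0.002]
 [-0.    -0.002 -1.   ]] 0.0 0.08545148216976452
scene [[348.4, 0.0, 254.6], [0.0, 348.4, 195.2], [0.0, 0.0, 1.0]] [ 0.928 -0.313  0.693]
top [[376.0, 0.0, 248.9], [0.0, 376.0, 188.3], [0.0, 0.0, 1.0]] [ 0.404 -0.093  0.787]
```

View pics/scene0.png

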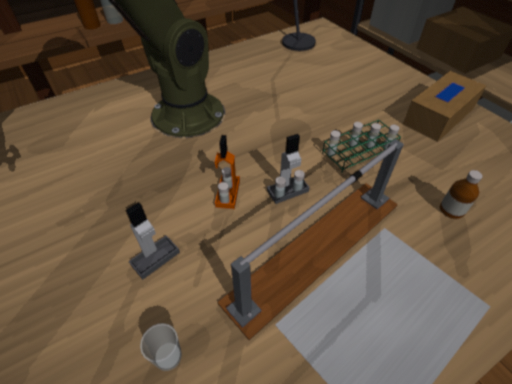

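View pics/top0.png

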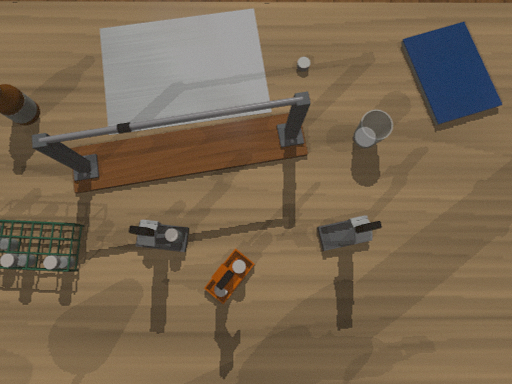

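Candidates for the loaded carrier: the grey one with two white-capped vials (scene 290,165; top 160,235), the orange look-alike with vials (scene 227,172; top 230,278), and the empty grey one (scene 148,240; top 347,233). I choose the grey one with vials and will check it in a crop.

```bash
python3 - <<'E'
from h import *
d=pickle.load(open('c0.pkl','rb'))
a=cv2.resize(d['scene']['image'][125:215,255:345],(540,540),interpolation=2)
cv2.imwrite('pics/a.png',a[:, :])
b=d['top']['image']
b1=cv2.resize(b[205:265,120:200],(640,480),interpolation=2)
cv2.imwrite('pics/b.png',b1)
r=np.hstack([cv2.resize(b[75:165,20:145],(500,360),interpolation=2)])
r2=cv2.resize(b[75:165,220:320],(400,360),interpolation=2)
cv2.imwrite('pics/rail.png',cv2.resize(np.vstack([cv2.resize(b[90:150,20:160],(800,343)),cv2.resize(b[80:125,220:325],(600,257)).copy() if 0 else np.hstack([cv2.resize(b[80:125,220:325],(600,257)),np.zeros((257,200,3),np.uint8)])]),(800,600)))
E
```

```text
(no output)
```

View pics/a.png

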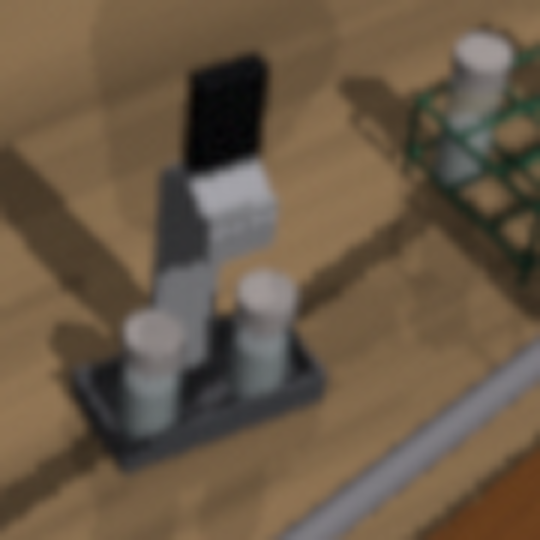

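View pics/b.png

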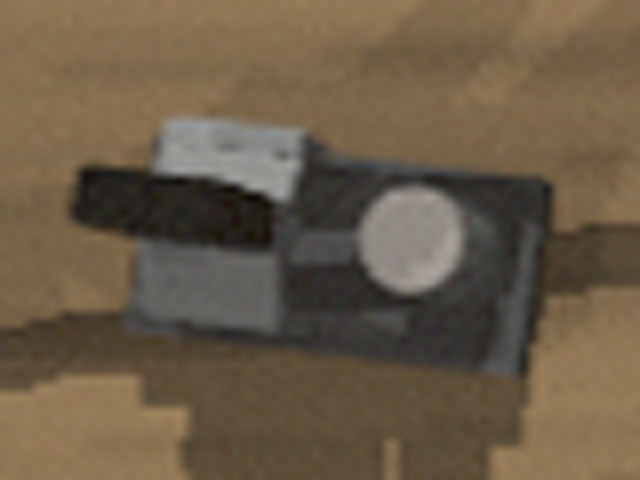

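View pics/rail.png

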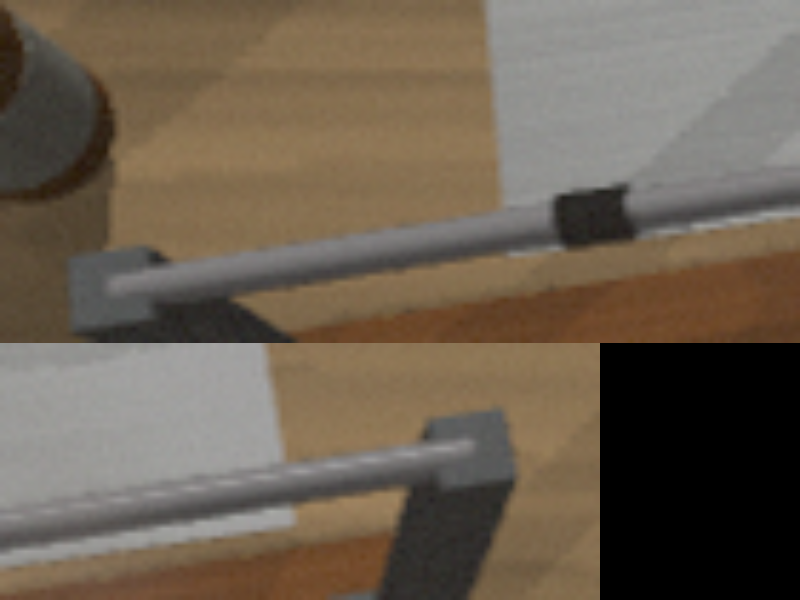

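The scene crop shows the chosen grey carrier: tab top corners at (287,137) and (299,134.5), two capped vials, and hook mouth facing the rail. In the top crop the tab's black region spans (129,226)–(154,235). In the rail crop the band is at (124,128), with post tops at (41,141) and (302,99).

```bash
cat >> h.py <<'E'
from scipy.optimize import least_squares
def proj(c,P): return cv2.projectPoints(np.array(P,float).reshape(-1,1,3),c['rvec'],c['tvec'],c['mtx'],None)[0].reshape(-1,2)
def onz(c,px,z):
    R=cv2.Rodrigues(c['rvec'])[0];t=np.ravel(c['tvec']);o=-R.T@t
    d=R.T@np.linalg.inv(c['mtx'])@[px[0],px[1],1];return o+d*(z-o[2])/d[2]
E
python3 - <<'E'
from h import *
d=pickle.load(open('c0.pkl','rb'));T,S=d['top'],d['scene']
L=onz(T,(40.6,140.7),.195);R=onz(T,(302.3,98.7),.195)
print('posts',L,R,np.linalg.norm(L-R))
for p in[(55,138.1),(142.5,126.2),(228.75,112.7),(290,101)]:print('rail',onz(T,p,.19))
print('band',onz(T,(124.1,127.8),.19),onz(S,(356,176),.19))
sc=[((6,-15,186.5),(190,72)),((6,15,186.5),(265,57)),((6,-15,143.5),(187,168)),((25,-50,0),(128,468)),((25,50,0),(325,395)),((25,50,18),(325,370)),((25,-50,18),(120,440)),((-25,-50,18),(75,370))]
tp=[((6,15,186.5),(80,170)),((-6,15,186.5),(75,217)),((-6,-15,143.5),(270,247)),((25,-50,0),(552,180)),((-25,-50,0),(525,375)),((-25,50,18),(130,328))]
M1=np.array([a for a,_ in sc])/1e3;M2=np.array([a for a,_ in tp])/1e3
I1=np.array([b for _,b in sc])/6+[255,125];I2=np.array([b for _,b in tp])/8+[120,205]
def f(p):
    c,s=np.cos(p[2]),np.sin(p[2]);W=np.array([[c,-s,0],[s,c,0],[0,0,1]])
    g=lambda M:M@W.T+[p[0],p[1],0]
    return np.r_[(proj(S,g(M1))-I1).ravel(),(proj(T,g(M2))-I2).ravel()]
r=least_squares(f,[.4,.1,0],loss='soft_l1');print(r.x,np.degrees(r.x[2]));print(f(r.x).reshape(-1,2).round(1).tolist())
E
```

```text
posts [0.59578322 0.24290764 0.195     ] [ 0.67010352 -0.18727912  0.195     ] 0.43655945326483847
rail [0.60191934 0.22253822 0.19      ]
rail [0.62285002 0.07950105 0.19      ]
rail [ 0.64695894 -0.06374841  0.19      ]
rail [ 0.66814792 -0.16713025  0.19      ]
band [0.6199947  0.10986797 0.19      ] [0.6237086  0.11095661 0.19      ]
[ 0.45126482  0.07854468 -0.10389888] -5.952967038004549
[[0.7, 2.3], [-0.2, 0.9], [-0.1, 0.6], [-2.0, 0.7], [-1.5, -0.0], [-0.7, -0.4], [-0.4, 0.9], [-1.9, -0.6], [-0.7, -1.2], [-1.3, 0.5], [-0.3, 0.4], [-0.1, -0.1], [0.1, -0.3], [-1.2, 0.2]]
```

```bash
cat >> h.py <<'E'
from scipy.spatial.transform import Rotation as Ro
from scipy.linalg import expm,logm
def down(a): # tool x at angle a deg, z down
    a=np.radians(a);c,s=np.cos(a),np.sin(a);return np.array([[c,s,0],[s,-c,0],[0,0,-1.]])
def plan(p,a,n,p0=None,a0=None):
    s=ctrl.sense();A=np.eye(4);A[:3,:3]=s['tool_rot'];A[:3,3]=s['eef_pos']
    if p0 is not None:A[:3,:3]=down(a0);A[:3,3]=p0
    B=np.eye(4);B[:3,:3]=down(a);B[:3,3]=p
    D=expm(np.real(logm(np.linalg.inv(A)@B))/n);rv=Ro.from_matrix(D[:3,:3]).as_rotvec()
    print('dp',(D[:3,3]/.02).round(3),'dr',(np.degrees(rv)/5).round(3))
    X=A.copy()
    for i in range(n):
        X=X@D
        if i%6==5:print(X[:3,3].round(3),np.hypot(*X[:2,3]).round(3))
E
python3 -c "
from h import *
plan([.451,.079,.275],84,36)"
```

```text
dp [ 0.961 -0.34  -0.038] dr [-0.    -0.    -0.348]
[ 0.313 -0.495  0.252] 0.586
[ 0.382 -0.395  0.257] 0.549
[ 0.432 -0.283  0.261] 0.516
[ 0.46  -0.164  0.266] 0.489
[ 0.467 -0.042  0.27 ] 0.469
[0.451 0.079 0.275] 0.458
```

Request:
{"name": "drive_tool", "arguments": {"delta_pos": [[0.96, -0.34, -0.04], [0.96, -0.34, -0.04], [0.96, -0.34, -0.04], [0.96, -0.34, -0.04], [0.96, -0.34, -0.04], [0.96, -0.34, -0.04], [0.96, -0.34, -0.04], [0.96, -0.34, -0.04], [0.96, -0.34, -0.04], [0.96, -0.34, -0.04], [0.96, -0.34, -0.04], [0.96, -0.34, -0.04]], "delta_rot": [[0, 0, -0.35], [0, 0, -0.35], [0, 0, -0.35], [0, 0, -0.35], [0, 0, -0.35], [0, 0, -0.35], [0, 0, -0.35], [0, 0, -0.35], [0, 0, -0.35], [0, 0, -0.35], [0, 0, -0.35], [0, 0, -0.35]]}}

```text
time_s: 1.1
eef_pos: [0.3828, -0.3932, 0.258]
tool_rot: [[0.738, 0.675, -0.0], [0.675, -0.738, -0.0], [-0.0, 0.0, -1.0]]
force: [0.4, 0.4, -0.3]
gripper_width: 0.0853
grip_force: 0.0
```

```bash
python3 -c "
from h import *
s=ctrl.sense();print(np.round(s['joint_pos'],2),s['time_s'])
plan([.451,.079,.275],84,24)"
```

```text
[ 1.01  0.39 -0.38  1.69  0.16  1.09 -0.24] 1.1
dp [ 0.958 -0.338 -0.035] dr [ 0.     0.    -0.346]
[ 0.432 -0.282  0.262] 0.516
[ 0.46  -0.163  0.266] 0.488
[ 0.467 -0.042  0.271] 0.468
[0.451 0.079 0.275] 0.458
```

Request:
{"name": "drive_tool", "arguments": {"delta_pos": [[0.96, -0.34, -0.04], [0.96, -0.34, -0.04], [0.96, -0.34, -0.04], [0.96, -0.34, -0.04], [0.96, -0.34, -0.04], [0.96, -0.34, -0.04], [0.96, -0.34, -0.04], [0.96, -0.34, -0.04], [0.96, -0.34, -0.04], [0.96, -0.34, -0.04], [0.96, -0.34, -0.04], [0.96, -0.34, -0.04]], "delta_rot": [[0, 0, -0.35], [0, 0, -0.35], [0, 0, -0.35], [0, 0, -0.35], [0, 0, -0.35], [0, 0, -0.35], [0, 0, -0.35], [0, 0, -0.35], [0, 0, -0.35], [0, 0, -0.35], [0, 0, -0.35], [0, 0, -0.35]]}}

```text
time_s: 2.1
eef_pos: [0.4594, -0.1627, 0.2676]
tool_rot: [[0.447, 0.895, 0.0], [0.895, -0.447, -0.0], [-0.0, 0.0, -1.0]]
force: [-0.5, -0.5, -0.3]
gripper_width: 0.0855
grip_force: 0.0
```

Request:
{"name": "drive_tool", "arguments": {"delta_pos": [[0.96, -0.34, -0.04], [0.96, -0.34, -0.04], [0.96, -0.34, -0.04], [0.96, -0.34, -0.04], [0.96, -0.34, -0.04], [0.96, -0.34, -0.04], [0.96, -0.34, -0.04], [0.96, -0.34, -0.04], [0.96, -0.34, -0.04], [0.96, -0.34, -0.04], [0.96, -0.34, -0.04], [0.96, -0.34, -0.04]], "delta_rot": [[0, 0, -0.35], [0, 0, -0.35], [0, 0, -0.35], [0, 0, -0.35], [0, 0, -0.35], [0, 0, -0.35], [0, 0, -0.35], [0, 0, -0.35], [0, 0, -0.35], [0, 0, -0.35], [0, 0, -0.35], [0, 0, -0.35]]}}

```text
time_s: 3.1
eef_pos: [0.4483, 0.08, 0.2772]
tool_rot: [[0.096, 0.995, 0.0], [0.995, -0.096, -0.0], [-0.0, 0.0, -1.0]]
force: [0.6, -0.5, -0.1]
gripper_width: 0.0855
grip_force: 0.0
```

```bash
python3 - <<'E'
from h import *
s=ctrl.sense();print(np.round(s['joint_pos'],2),s['time_s'],s['eef_pos'])
w=ctrl.camera('wrist');pickle.dump((s,w),open('w1.pkl','wb'))
print(w['mtx'].round(1).tolist(),w['hand_eye'].round(3).tolist())
cv2.imwrite('pics/w1.png',cv2.resize(w['image'],(800,600),interpolation=2))
plan([.451,.079,.275],84,2)
E
```

```text
[ 0.34  0.26 -0.73  1.87  0.2   1.08 -0.57] 3.1 [0.44830511 0.07997764 0.27720993]
[[297.3, 0.0, 257.6], [0.0, 297.3, 190.1], [0.0, 0.0, 1.0]] [[0.001, -0.946, -0.325, 0.083], [1.0, 0.001, 0.001, 0.0], [-0.0, -0.325, 0.946, -0.125], [0.0, 0.0, 0.0, 1.0]]
dp [-0.125  0.104  0.069] dr [ 0.004 -0.013  0.086]
```

View pics/w1.png

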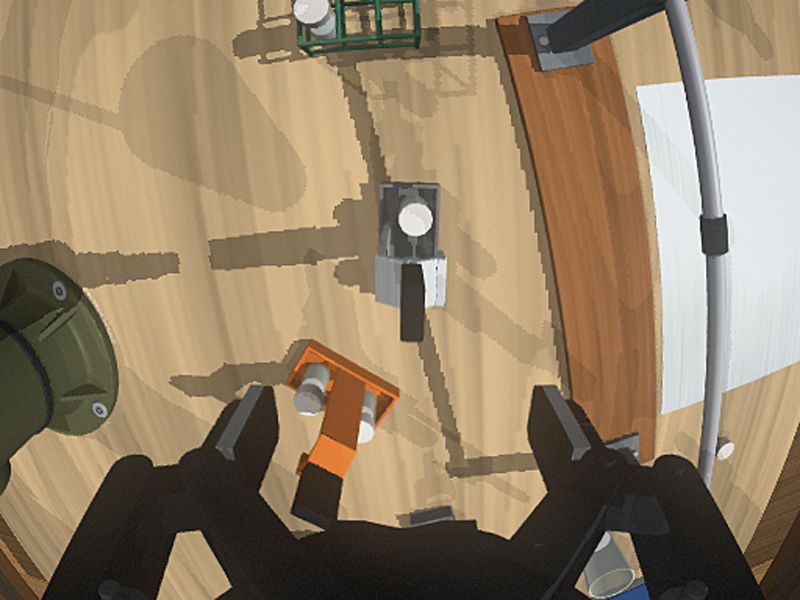

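The wrist view shows the tab at (400–425, 265–340) of the 800×600 picture, the band at (714,235), and the orange look-alike at (345,430), to be kept clear of.

```bash
cat >> h.py <<'E'
def wproj(s,w,P):
    P=np.array(P,float).reshape(-1,3);H=np.array(w['hand_eye'])
    t=(P-s['eef_pos'])@np.array(s['tool_rot']);c=(t-H[:3,3])@H[:3,:3]
    r=np.hypot(c[:,0],c[:,1]);th=np.arctan2(r,c[:,2]);m=w['mtx']
    return np.c_[m[0,2]+m[0,0]*th*c[:,0]/r,m[1,2]+m[1,1]*th*c[:,1]/r]
def wray(s,w,px,z):
    g=lambda p:wproj(s,w,[[p[0],p[1],z]])[0]-px
    return least_squares(g,np.array(s['eef_pos'])[:2]+.01).x
E
python3 - <<'E'
from h import *
s,w=pickle.load(open('w1.pkl','rb'));k=.64
d=pickle.load(open('c0.pkl','rb'))
M=np.array([(6,15,143.5),(-6,15,143.5),(6,-15,186.5),(-6,-15,186.5),(25,50,18),(-25,50,18)])/1e3
I=np.array([(422,265),(403,265),(424,341),(400,341),(438,184),(381,184)])*k
def f(p):
    c,sn=np.cos(p[2]),np.sin(p[2]);W=np.array([[c,-sn,0],[sn,c,0],[0,0,1]])
    return (wproj(s,w,M@W.T+[p[0],p[1],0])-I).ravel()
for x in([.4513,.0785,-.1039],least_squares(f,[.451,.079,-.1]).x):print(x,np.degrees(x[2]),f(x).reshape(-1,2).round(1).tolist())
print('band',wray(s,w,np.array((714,235))*k,.19))
for p in[(690,80),(712,180),(714,330),(710,420)]:print('rail',wray(s,w,np.array(p)*k,.19))
print('orange tab',wray(s,w,np.array((315,505))*k,.187),'orange', onz(d['top'],(227,281),.16))
E
```

```text
[0.4513, 0.0785, -0.1039] -5.953031491409254 [[-2.9, 0.1], [-4.0, 0.0], [-3.2, 1.9], [-2.9, 1.8], [-1.1, 0.8], [-3.4, 0.5]]
[ 0.45410122  0.07910667 -0.11001185] -6.303214418270394 [[0.2, -0.8], [-0.9, -0.9], [0.1, 0.9], [0.4, 0.7], [1.3, 0.3], [-1.1, -0.3]]
band [0.62287464 0.10963635]
rail [0.60654037 0.19241264]
rail [0.61973112 0.13991578]
rail [0.63111319 0.05210679]
rail [ 0.64368459 -0.01462642]
orange tab [ 0.38054812 -0.0456709 ] orange [ 0.37060145 -0.06210762  0.16      ]
```

Request:
{"name": "drive_tool", "arguments": {"delta_pos": [[0, 0.24, 0.8], [0, 0, 0.8], [0, 0, 0.8], [0, 0, 0.8], [0, 0, 0.8], [0, 0, 0.8], [0, 0, 0.6], [0, 0, 0.05], [0, 0, 0]], "delta_rot": [[0, 0, 0.1], [0, 0, 0], [0, 0, 0], [0, 0, 0], [0, 0, 0], [0, 0, 0], [0, 0, 0], [0, 0, 0], [0, 0, 0]]}}

```text
time_s: 3.9
eef_pos: [0.4532, 0.0782, 0.1679]
tool_rot: [[0.107, 0.994, -0.001], [0.994, -0.107, -0.0], [-0.0, -0.001, -1.0]]
force: [0.6, -0.2, 0.5]
gripper_width: 0.0856
grip_force: 0.0
```

Request:
{"name": "drive_tool", "arguments": {"delta_pos": [[0, 0, 0], [0, 0, 0], [0, 0, 0], [0, 0, 0], [0, 0, 0], [0, 0, 0], [0, 0, 0], [0, 0, 0], [0, 0, 0], [0, 0, 0]], "delta_rot": [[0, 0, 0], [0, 0, 0], [0, 0, 0], [0, 0, 0], [0, 0, 0], [0, 0, 0], [0, 0, 0], [0, 0, 0], [0, 0, 0], [0, 0, 0]], "grip": -1, "force": 50}}

```text
time_s: 4.73
eef_pos: [0.4538, 0.0778, 0.1683]
tool_rot: [[0.108, 0.994, 0.0], [0.994, -0.108, -0.0], [-0.0, 0.0, -1.0]]
force: [-1.9, 0.1, 5.9]
gripper_width: 0.0111
grip_force: 49.8
```

Request:
{"name": "drive_tool", "arguments": {"delta_pos": [[0, 0, -0.3], [0, 0, -0.6], [0, 0, -0.8], [0, 0, -0.8], [0, 0, -0.8], [0, 0, -0.8], [0, 0, -0.7], [0, 0, -0.4], [0, 0, -0.1], [0, 0, 0]], "delta_rot": [[0, 0, 0], [0, 0, 0], [0, 0, 0], [0, 0, 0], [0, 0, 0], [0, 0, 0], [0, 0, 0], [0, 0, 0], [0, 0, 0], [0, 0, 0]]}}

```text
time_s: 5.57
eef_pos: [0.4538, 0.0778, 0.2742]
tool_rot: [[0.108, 0.994, 0.001], [0.994, -0.108, -0.0], [0.0, 0.001, -1.0]]
force: [0.1, -0.2, -1.2]
gripper_width: 0.0113
grip_force: 48.8
```

```bash
python3 -c "
from h import *
plan([.566,-.105,.275],99.8,18)"
```

```text
dp [-0.517  0.301 -0.002] dr [ 0.     0.    -0.178]
[0.485 0.013 0.274] 0.486
[ 0.523 -0.048  0.275] 0.525
[ 0.566 -0.105  0.275] 0.576
```

Request:
{"name": "drive_tool", "arguments": {"delta_pos": [[-0.3, 0.18, 0], [-0.52, 0.3, 0], [-0.52, 0.3, 0], [-0.52, 0.3, 0], [-0.52, 0.3, 0], [-0.52, 0.3, 0], [-0.52, 0.3, 0], [-0.52, 0.3, 0], [-0.52, 0.3, 0], [-0.52, 0.3, 0], [-0.52, 0.3, 0], [-0.52, 0.3, 0]], "delta_rot": [[0, 0, -0.1], [0, 0, -0.18], [0, 0, -0.18], [0, 0, -0.18], [0, 0, -0.18], [0, 0, -0.18], [0, 0, -0.18], [0, 0, -0.18], [0, 0, -0.18], [0, 0, -0.18], [0, 0, -0.18], [0, 0, -0.18]]}}

```text
time_s: 6.57
eef_pos: [0.5201, -0.0454, 0.2728]
tool_rot: [[-0.074, 0.997, -0.002], [0.997, 0.074, 0.0], [0.0, -0.002, -1.0]]
force: [-0.1, 0.4, -1.4]
gripper_width: 0.0115
grip_force: 48.8
```

Request:
{"name": "drive_tool", "arguments": {"delta_pos": [[-0.52, 0.3, 0], [-0.52, 0.3, 0], [-0.52, 0.3, 0], [-0.52, 0.3, 0], [-0.52, 0.3, 0], [-0.4, 0.2, 0], [-0.2, 0.1, 0], [0, 0, 0]], "delta_rot": [[0, 0, -0.18], [0, 0, -0.18], [0, 0, -0.18], [0, 0, -0.18], [0, 0, -0.18], [0, 0, -0.18], [0, 0, 0], [0, 0, 0]]}}

```text
time_s: 7.23
eef_pos: [0.5634, -0.1049, 0.2731]
tool_rot: [[-0.165, 0.986, -0.001], [0.986, 0.165, 0.0], [0.001, -0.001, -1.0]]
force: [0.9, -0.5, -1.6]
gripper_width: 0.0114
grip_force: 48.8
```

```bash
python3 - <<'E'
from h import *
s=ctrl.sense();print(np.round(s['joint_pos'],2),s['time_s'],s['eef_pos'],np.degrees(np.arctan2(s['tool_rot'][1][0],s['tool_rot'][0][0])))
w=ctrl.camera('wrist');pickle.dump((s,w),open('w2.pkl','wb'))
cv2.imwrite('pics/w2.png',cv2.resize(w['image'],(800,600),interpolation=2))
E
```

```text
[ 0.59  0.47 -0.71  1.6   0.32  1.2  -0.01] 7.2333 [ 0.5633711  -0.10486077  0.27307911] 99.50843034351401
```

View pics/w2.png

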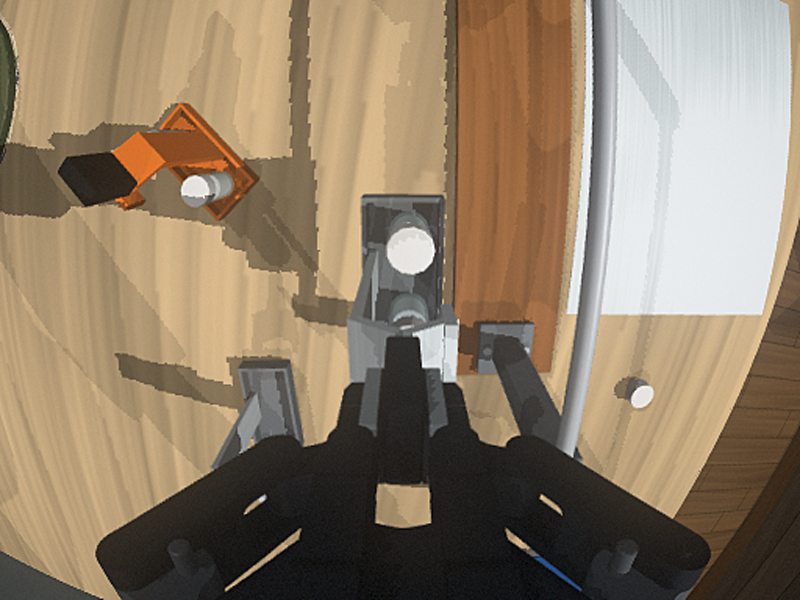

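The wrist view shows the carrier held square, hook facing right. The rail's centre line runs through (605,100), (600,235), (583,370) and (570,445), with the right post at its lower end.

```bash
python3 - <<'E'
from h import *
s,w=pickle.load(open('w2.pkl','rb'));k=.64
# hi-precision centre of rail by rows: print bright-run edges
P=np.array([wray(s,w,np.array(p)*k,.19) for p in[(605,60),(605,100),(601,235),(593,310),(583,370),(570,445)]])
print(P.round(4)); f=np.polyfit(P[:,1],P[:,0],1);print(f,np.degrees(np.arctan(-f[0])),'at -.09',np.polyval(f,-.09),'mid',np.polyval(f,.028))
R=np.array(s['tool_rot']);print(((np.c_[P,[.19]*len(P)]-s['eef_pos'])@R).round(4))
# carrier model check: hook roof corner etc: tab bottom/tray corners
M=np.array([(25,50,-117),(-25,50,-117),(21,15,0),(-21,15,-30)])/1e3
T=np.array(s['eef_pos'])+[0,0,-.0333]
C=np.c_[R[:,1],R[:,0],[0,0,1]]
print(wproj(s,w,M@C.T+T)/k)
E
```

```text
[[ 0.6352  0.0373]
 [ 0.6386  0.018 ]
 [ 0.6514 -0.0459]
 [ 0.6584 -0.084 ]
 [ 0.6638 -0.1179]
 [ 0.6734 -0.1671]]
[-0.18665738  0.64226189] 10.573009235356375 at -.09 0.659061057024116 mid 0.6370354862086971
[[ 0.1283  0.0944  0.083 ]
 [ 0.1087  0.0946  0.083 ]
 [ 0.0436  0.0966  0.083 ]
 [ 0.0048  0.0972  0.083 ]
 [-0.0295  0.097   0.0829]
 [-0.0796  0.0983  0.0829]]
[[444.14371638 199.50825097]
 [360.09937268 199.44406003]
 [457.7733545  332.05285956]
 [353.28098153 304.64090339]]
```

Request:
{"name": "drive_tool", "arguments": {"delta_pos": [[0, 0.3, 0], [0, 0.6, 0], [0, 0.6, 0], [0, 0.6, 0], [0, 0.6, 0], [0, 0.6, 0], [0, 0.6, 0], [0, 0.5, 0], [0, 0.3, 0], [0, 0.08, 0], [0, 0, 0]], "delta_rot": [[0, 0, -0.14], [0, 0, 0], [0, 0, 0], [0, 0, 0], [0, 0, 0], [0, 0, 0], [0, 0, 0], [0, 0, 0], [0, 0, 0], [0, 0, 0], [0, 0, 0]]}}

```text
time_s: 8.2
eef_pos: [0.6574, -0.0859, 0.2739]
tool_rot: [[-0.18, 0.984, -0.0], [0.984, 0.18, 0.0], [0.0, -0.0, -1.0]]
force: [-0.5, 0.3, -2.0]
gripper_width: 0.0112
grip_force: 48.8
```

```bash
python3 - <<'E'
from h import *
s=ctrl.sense();print(s['eef_pos'],s['force'])
w=ctrl.camera('wrist');pickle.dump((s,w),open('w3.pkl','wb'))
cv2.imwrite('pics/w3.png',cv2.resize(w['image'][80:320,180:500],(800,600),interpolation=2))
S=ctrl.camera('scene');cv2.imwrite('pics/s3.png',S['image'])
E
```

```text
[ 0.65742292 -0.08587858  0.27392324] [-0.54466003  0.27005481 -2.03057171]
```

View pics/w3.png

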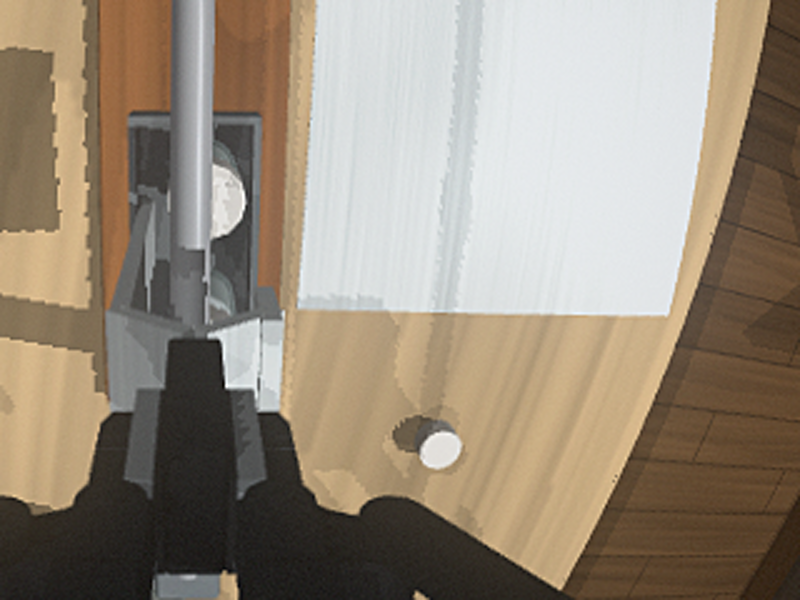

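The rail enters under the hook's apex (~193 vs 195 in the crop), parallel to the tray, between lip and caps. Lowering now.

Request:
{"name": "drive_tool", "arguments": {"delta_pos": [[0, 0, 0.3], [0, 0, 0.4], [0, 0, 0.4], [0, 0, 0.4], [0, 0, 0.3], [0, 0, 0.1], [0, 0, 0.05], [0, 0, 0]], "delta_rot": [[0, 0, 0], [0, 0, 0], [0, 0, 0], [0, 0, 0], [0, 0, 0], [0, 0, 0], [0, 0, 0], [0, 0, 0]]}}

```text
time_s: 8.97
eef_pos: [0.6574, -0.0866, 0.2349]
tool_rot: [[-0.179, 0.984, -0.0], [0.984, 0.179, 0.0], [0.0, -0.0, -1.0]]
force: [-0.4, -0.1, -0.9]
gripper_width: 0.0112
grip_force: 48.8
```

Request:
{"name": "drive_tool", "arguments": {"delta_pos": [[0, 0, 0.05], [0, 0, 0.05], [0, 0, 0.05], [0, 0, 0]], "delta_rot": [[0, 0, 0], [0, 0, 0], [0, 0, 0], [0, 0, 0]]}}

```text
time_s: 9.3
eef_pos: [0.6573, -0.0866, 0.232]
tool_rot: [[-0.179, 0.984, 0.0], [0.984, 0.179, -0.0], [-0.0, -0.0, -1.0]]
force: [-0.7, 0.2, -1.2]
gripper_width: 0.0113
grip_force: 48.8
```

Request:
{"name": "drive_tool", "arguments": {"delta_pos": [[0, 0, 0.05], [0, 0, 0.03], [0, 0, 0]], "delta_rot": [[0, 0, 0], [0, 0, 0], [0, 0, 0]]}}

```text
time_s: 9.55
eef_pos: [0.6575, -0.0866, 0.2318]
tool_rot: [[-0.179, 0.984, 0.001], [0.984, 0.179, -0.0], [-0.001, 0.001, -1.0]]
force: [-3.3, -0.7, 6.0]
gripper_width: 0.0118
grip_force: 50.0
```

Request:
{"name": "drive_tool", "arguments": {"delta_pos": [[0, -0.03, -0.1], [0.2, -0.02, 0], [0.4, 0, 0], [0.5, 0, 0], [0.5, 0, 0], [0.5, 0, 0], [0.5, 0, 0], [0.5, 0, 0], [0.5, 0, 0], [0.5, 0, 0], [0.4, 0, 0], [0, 0, 0]], "delta_rot": [[0, 0, 0], [0, 0, 0], [0, 0, 0], [0, 0, 0], [0, 0, 0], [0, 0, 0], [0, 0, 0], [0, 0, 0], [0, 0, 0], [0, 0, 0], [0, 0, 0], [0, 0, 0]]}}

```text
time_s: 10.55
eef_pos: [0.6399, 0.0047, 0.2328]
tool_rot: [[-0.182, 0.983, 0.0], [0.983, 0.182, 0.001], [0.001, 0.0, -1.0]]
force: [-0.8, 0.8, -1.3]
gripper_width: 0.0114
grip_force: 48.8
```

Request:
{"name": "drive_tool", "arguments": {"delta_pos": [[0.3, 0, -0.15], [0.5, 0, 0], [0.5, 0, 0], [0.5, 0, 0], [0.5, 0, 0], [0.5, 0, 0], [0.2, 0, 0], [0, 0, 0]], "delta_rot": [[0, 0, 0], [0, 0, 0], [0, 0, 0], [0, 0, 0], [0, 0, 0], [0, 0, 0], [0, 0, 0], [0, 0, 0]]}}

```text
time_s: 11.22
eef_pos: [0.6292, 0.0629, 0.2357]
tool_rot: [[-0.181, 0.983, 0.0], [0.983, 0.181, 0.001], [0.001, 0.0, -1.0]]
force: [0.0, -0.1, -1.1]
gripper_width: 0.0116
grip_force: 48.9
```

```bash
python3 - <<'E'
from h import *
s=ctrl.sense();print(s['eef_pos'],s['force'])
w=ctrl.camera('wrist');T=ctrl.camera('top');S=ctrl.camera('scene');pickle.dump((s,w,T,S),open('w4.pkl','wb'))
z=lambda a:cv2.resize(a,(400,600),interpolation=2)
cv2.imwrite('pics/w4.png',np.hstack([z(w['image'][60:270,190:330]),z(S['image'][100:250,300:400])]))
E
```

```text
[0.62916014 0.06286677 0.23565741] [ 0.02146659 -0.06262548 -1.09956781]
```

View pics/w4.png

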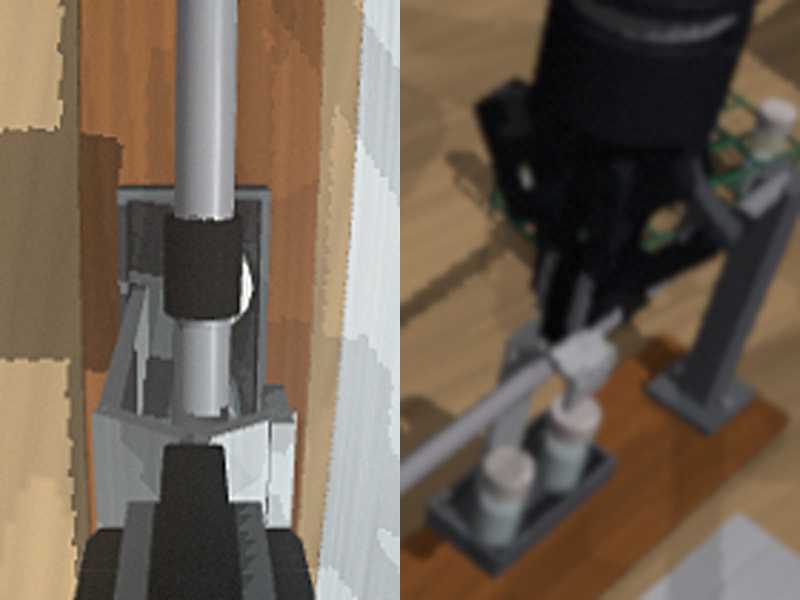

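The wrist crop shows the rail inside the hook, with the band ahead between crop rows 217 and 320 (centre (204,268)). The scene crop confirms the rail is captured.

```bash
python3 - <<'E'
from h import *
s,w,T,S=pickle.load(open('w4.pkl','rb'));k=400/140
R=np.array(s['tool_rot'])
for p in[(204,219),(203,318)]:
    q=wray(s,w,np.array(p)/k+[190,60],.198);print(q,(np.r_[q,.198]-s['eef_pos'])@R)
M=np.array([(0,15,0),(0,15,-3),(21,15,-10),(25,50,-117),(-25,50,-117),(6,15,30-21.5),(-6,15,8.5)])/1e3
C=np.c_[R[:,1],R[:,0],[0,0,1]]
print(((wproj(s,w,M@C.T+np.array(s['eef_pos'])+[0,0,-.0333])-[190,60])*k).round())
E
```

```text
[0.62097581 0.12083747] [0.05846627 0.0024567  0.03770047]
[0.62446635 0.10125888] [0.03857932 0.00233905 0.03768596]
[[191. 436.]
 [191. 430.]
 [289. 417.]
 [269. 193.]
 [115. 193.]
 [222. 453.]
 [160. 453.]]
```

Request:
{"name": "drive_tool", "arguments": {"delta_pos": [[0.3, 0.05, 0], [0.5, 0, 0], [0.5, 0, 0], [0.5, 0, 0], [0.4, 0, 0], [0.17, 0, 0], [0, 0, 0], [0, 0, 0]], "delta_rot": [[0, 0, 0], [0, 0, 0], [0, 0, 0], [0, 0, 0], [0, 0, 0], [0, 0, 0], [0, 0, 0], [0, 0, 0]]}}

```text
time_s: 12.03
eef_pos: [0.6221, 0.1077, 0.2355]
tool_rot: [[-0.179, 0.984, 0.0], [0.984, 0.179, -0.0], [-0.0, 0.0, -1.0]]
force: [-0.0, -0.3, -2.0]
gripper_width: 0.0111
grip_force: 48.8
```

Request:
{"name": "drive_tool", "arguments": {"delta_pos": [[0, 0, 0.05], [0, 0, 0.05], [0, 0, 0]], "delta_rot": [[0, 0, 0], [0, 0, 0], [0, 0, 0]]}}

```text
time_s: 12.28
eef_pos: [0.6221, 0.1069, 0.2331]
tool_rot: [[-0.178, 0.984, -0.0], [0.984, 0.178, -0.0], [-0.0, -0.001, -1.0]]
force: [-0.2, -0.2, -2.3]
gripper_width: 0.0117
grip_force: 48.8
```

Request:
{"name": "drive_tool", "arguments": {"delta_pos": [[0.1, 0, 0], [0, 0, 0.05], [0, 0, 0.02], [0, 0, 0], [0, 0, 0]], "delta_rot": [[0, 0, 0], [0, 0, 0], [0, 0, 0], [0, 0, 0], [0, 0, 0]]}}

```text
time_s: 12.7
eef_pos: [0.6217, 0.1095, 0.232]
tool_rot: [[-0.179, 0.984, -0.0], [0.984, 0.179, -0.0], [0.0, -0.0, -1.0]]
force: [0.5, 0.0, -2.3]
gripper_width: 0.0115
grip_force: 48.8
```

```bash
python3 - <<'E'
from h import *
s=ctrl.sense();print(s['eef_pos'],s['force'])
w=ctrl.camera('wrist');T=ctrl.camera('top');S=ctrl.camera('scene');pickle.dump((s,w,T,S),open('w5.pkl','wb'))
z=lambda a:cv2.resize(a,(400,600),interpolation=2)
cv2.imwrite('pics/w5.png',np.hstack([z(w['image'][60:270,190:330]),z(S['image'][125:215,325:385])]))
E
```

```text
[0.62169986 0.10954607 0.23204475] [ 0.48464457  0.04502272 -2.34685983]
```

View pics/w5.png

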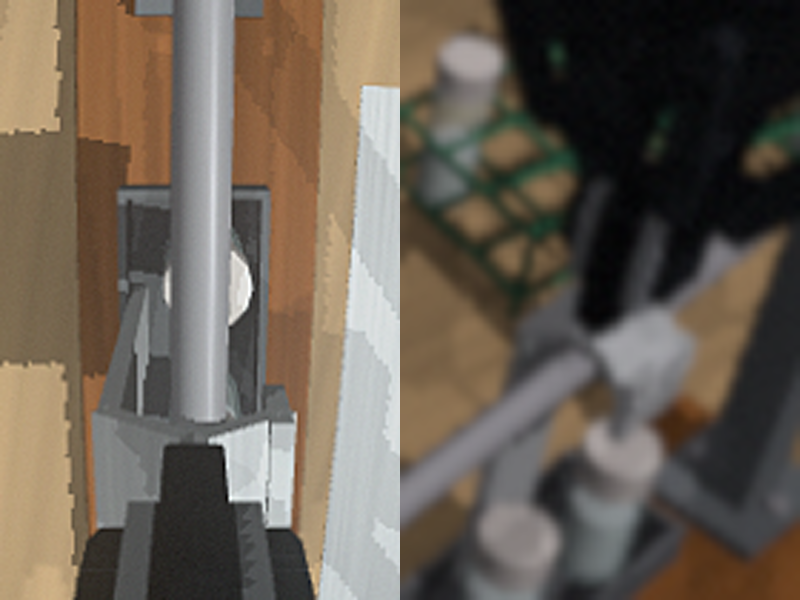

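The band is now fully hidden under the hook in both views, and the estimated offset is under 1 mm. Lowering to contact and releasing.

Request:
{"name": "drive_tool", "arguments": {"delta_pos": [[0, 0, 0.04], [0, 0, 0]], "delta_rot": [[0, 0, 0], [0, 0, 0]]}}

```text
time_s: 13.02
eef_pos: [0.6218, 0.1097, 0.2314]
tool_rot: [[-0.179, 0.984, 0.0], [0.984, 0.179, 0.0], [0.0, 0.0, -1.0]]
force: [0.5, 0.6, -0.9]
gripper_width: 0.0113
grip_force: 49.1
```

Request:
{"name": "drive_tool", "arguments": {"delta_pos": [[0, 0, 0], [0, 0, 0], [0, 0, 0], [0, 0, 0], [0, 0, 0], [0, 0, 0], [0, 0, 0], [0, 0, 0]], "delta_rot": [[0, 0, 0], [0, 0, 0], [0, 0, 0], [0, 0, 0], [0, 0, 0], [0, 0, 0], [0, 0, 0], [0, 0, 0]], "grip": 0}}

```text
time_s: 13.68
eef_pos: [0.6217, 0.1096, 0.2313]
tool_rot: [[-0.179, 0.984, -0.0], [0.984, 0.179, 0.0], [0.0, -0.0, -1.0]]
force: [0.2, 0.2, 0.5]
gripper_width: 0.0426
grip_force: 0.0
```

Request:
{"name": "drive_tool", "arguments": {"delta_pos": [[0, 0, -0.3], [0, 0, -0.5], [0, 0, -0.5], [0, 0, -0.8], [0, 0, -0.8], [0, 0, -0.8], [0, 0, -0.8], [0, 0, -0.5], [0, 0, 0], [0, 0, 0], [0, 0, 0], [0, 0, 0]], "delta_rot": [[0, 0, 0], [0, 0, 0], [0, 0, 0], [0, 0, 0], [0, 0, 0], [0, 0, 0], [0, 0, 0], [0, 0, 0], [0, 0, 0], [0, 0, 0], [0, 0, 0], [0, 0, 0]]}}

```text
time_s: 14.68
eef_pos: [0.6214, 0.1093, 0.3302]
tool_rot: [[-0.179, 0.984, -0.002], [0.984, 0.179, -0.0], [-0.0, -0.002, -1.0]]
force: [0.6, 0.2, 0.0]
gripper_width: 0.0425
grip_force: 0.0
```

```bash
python3 - <<'E'
from h import *
s=ctrl.sense();print(s['eef_pos'],s['force'])
w=ctrl.camera('wrist');T=ctrl.camera('top');S=ctrl.camera('scene');pickle.dump((s,w,T,S),open('w6.pkl','wb'))
z=lambda a:cv2.resize(a,(400,600),interpolation=2)
cv2.imwrite('pics/w6.png',np.hstack([z(w['image'][60:300,180:340]),z(S['image'][110:215,320:390])]))
E
```

```text
[0.62135943 0.10933263 0.33023152] [0.61185623 0.2188007  0.01919034]
```

View pics/w6.png

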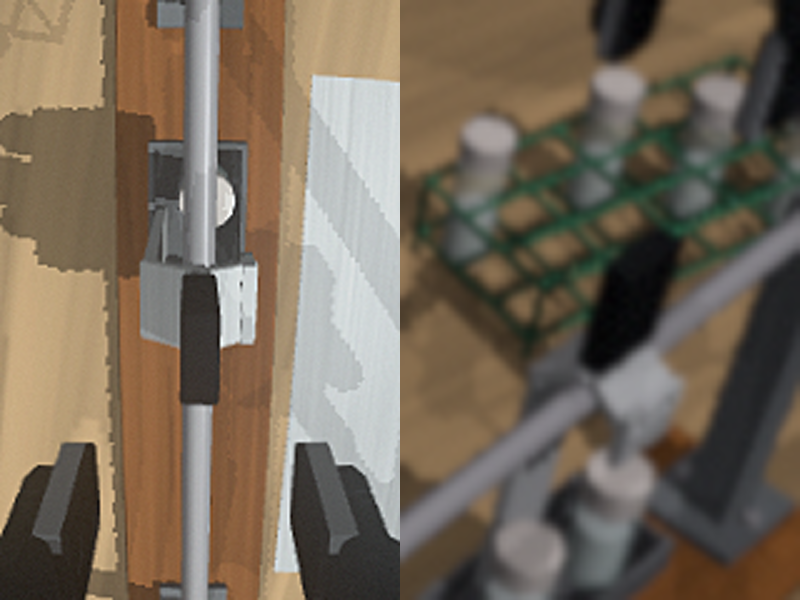

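The wrist and scene views show the carrier hanging free and level, clear of the fingers (tab at (182–219, 275–404) in the wrist crop), with the band hidden under the hook. Doing a quick check of the centring.

```bash
python3 - <<'E'
from h import *
s,w,T,S=pickle.load(open('w6.pkl','rb'))
M=np.array([(6,15,8.5),(-6,15,8.5),(6,-15,51.5),(-6,-15,51.5),(25,50,-117),(-25,50,-117)])/1e3
I=np.array([(219,275),(182,275),(218,403),(181,403),(247,143),(149,143)])/2.5+[180,60]
def f(p):
    c,sn=np.cos(p[2]),np.sin(p[2]);W=np.array([[c,-sn,0],[sn,c,0],[0,0,1]])
    return (wproj(s,w,M@W.T+[p[0],p[1],.198])-I).ravel()
x=least_squares(f,[.622,.11,.17]).x;print(x,f(x).reshape(-1,2).round(1).tolist())
u=np.array([-.179,.984]);print('along-rail hook minus band',(x[:2]-[.6227,.11105])@u)
E
```

```text
[0.62318477 0.11133543 0.17772051] [[-0.8, -0.6], [0.1, -0.6], [0.6, 0.9], [-0.3, 0.8], [0.5, -0.3], [-0.2, -0.5]]
along-rail hook minus band 0.00019408488734841
```

Centred to within 0.2 mm.

```bash
python3 -c "
from h import *
print(ctrl.job_done())"
```

```text
the job is handed in; nothing more can be done
None
```

The loaded carrier was hooked on near the rail's right-hand end, slid left and released. It now hangs freely over the black band, centred to about 0.2 mm by my wrist-camera measurement (camera calibration is good to about 2 mm). I left the empty carrier and the orange look-alike alone, and the job was handed in at about 15 s.

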